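# Lock the circuit board jig

### The job

Lock the circuit board into its jig: with the fingertips, push the orange latch knob along its L-shaped slot from the open end (red mark) to the corner, then round the corner and on to the very end of the short leg (green mark), so that its washer lies over the edge of the board. Do not lift the knob, and leave the spools, the bottle and the jar standing where they are; finish with the hand clear of everything.

Things in the scene. Friction and masses are not known exactly. Their poses are not given: they have to be found in the camera images.
- jig: Fixed flat box 180 x 220 mm (x, y), 19 mm high, yaw varies. Origin: centre of its underside. Grey cover with an L-shaped slot 15 mm wide: pin centre runs 75 mm along +x from (-40, -60) mm (red stripe there) to the corner (35, -60), then 38 mm along +y to the locked end (35, -22) (green stripe there); 1.5 mm play. Green board on the +y half, edge at y = -11 mm, parts up to 14 mm high.
- slot_open_end (a point): Nominal pin centre at the open end of the slot (red mark), at the height of the cover's top, 19 mm above the bench; axes as the jig's.
- slot_corner (a point): Nominal pin centre at the corner of the slot, at the height of the cover's top; axes as the jig's.
- slot_locked_end (a point): Nominal pin centre at the locked end (green mark), at the height of the cover's top; axes as the jig's.
- latch: Follower captive in the slot, 0.11-0.22 kg: foot under the cover, 12 mm pin in the slot, steel washer (34 mm wide, top 26 mm above the bench), orange knob 22 mm wide from 26 to 66 mm above the bench. Origin: on its axis, 4 mm above the bench; z up, yaw free. Starts in the first 30 mm of the long leg. Greased, slides easily (under 2 N), no spring, stays where left, leans a few degrees.
- knob (a point): Middle of the orange knob, on its axis, 46 mm above the bench.
- solder_spool: Solder spool, green flanges, 50 mm diameter, 38 mm high, loose, standing beside the jig. Origin: centre of its underside.
- wire_spool: Copper wire spool, blue flanges, 50 mm diameter, 38 mm high, loose, standing beside the jig. Origin: centre of its underside.
- flux_bottle: White flux bottle with red cap, 32 mm diameter, 65 mm high, loose, standing beside the jig. Origin: centre of its underside.
- screw_jar: Amber jar with steel lid, 56 mm diameter, 60 mm high, loose, standing beside the jig. Origin: centre of its underside.
Things that resemble listed ones, but are neither listed nor needed, are in the scene too. Leave any black or yellow look-alike of the latch alone.

How it is judged (in metres and radians):
On the way:
1. the latch has been pushed along the long leg to the corner, within 12 mm (x of latch in the frame of jig above 0.026 m and y of latch in the frame of jig below -0.048 m).
At the end, for the whole second after the job is handed in: The latch stands at rest at the locked end of the short leg, within 5 mm of its nominal end position, upright and down in its slot; the spools, bottle and jar still stand (y of latch in the frame of jig above -0.027 m and x of latch in the frame of jig between 0.03 and 0.04 m and height (world z) of latch below 0.008 m and angle between latch's own z axis and vertical below 0.12 rad and linear speed of latch below 0.01 m/s and angle between each of solder_spool, wire_spool, flux_bottle, screw_jar's own z axis and vertical below 0.15 rad); the robot touches nothing.
It fails at once if the latch was lifted (more than 5 mm) (height (world z) of latch above 0.009 m).
It fails at once if a spool, the bottle or the jar was moved or lifted more than 15 mm (distance of any of solder_spool, wire_spool, flux_bottle, screw_jar from where it was at the start of the episode above 0.015 m).
It also fails if it takes over 43 s, if anything falls off the work surface, if the arm or the gripper's body presses on something with over 40 N, if the wrist force passes 120 N, or if a joint passes its speed limit or range.

### The arm

A 6-joint arm with a two-finger parallel gripper is mounted at the origin on the work surface. World frame = base frame: x ahead of the robot, y to its left, z up, the work surface at z = 0. Lengths are in m, angles in degrees, forces in N, time in s.
With the tool pointing down it reaches from about 0.4 to 0.825 m from the base axis. Payload 7 kg.
Tool frame: the origin (TCP) lies between the finger pads; the fingertips stand 22 mm ahead of it and the grasp point (between the pads) lies 3 mm ahead of it; z points along the fingers, y is the direction in which the jaws open and shut (so a half turn about z gives the same grasp; the last joint's range is limited). The gripper opens to 88 mm and grips with 3 to 60 N. Pads are 19 mm wide; open, the fingers measure 130 mm over their backs; the gripper's body (78 mm by 193 mm) begins 47 mm behind the grasp point.
Start: joints at [-54.253, 20.546, 0.682, 0, -70.136, -16.507], TCP at [0.222, -0.637, 0.249] pointing down, gripper open.
Joint ranges: [-176.03, 176.03], [-82.01, 121.73], [-58.28, 71.71], [-173.87, 95.51], [-174.79, -0.11], [-173.66, 173.66]. Speed limits (degrees/s): [136.94, 136.94, 172.46, 180, 180, 180].

### API

Orientations are given as [roll, pitch, yaw] about the fixed x, y, z axes, in that order (R = Rz(yaw) Ry(pitch) Rx(roll)).
In Python, from plant import telemetry, cams, r gives the robot as it stands.
- The arm moves only by the tool carry_out, never from a script. Its argument "commands" is one flat list of numbers, 5 for each row, row after row: the shift along the world's x, y, z as a fraction of full scale, then the turn about the world's z as a fraction of full scale, then the gripper's target within -1 to 1 (shut at 1, half-way at 0, fully open at -1). In form: [x, y, z, turn, claw, x, y, z, turn, claw, ...]. A call has 1 to 8 rows; each row shifts and turns the commanded pose from where the row before left it; what a row does not reach is not made up. Full scale, the value 1, is 0.04 m for a shift and 4 degrees for a turn. A row lasts 1/10 s, in which the tool goes at most 50 mm and 8.59 degrees, less where a joint would pass 70% of its speed; a pose out of reach is approached as far as the arm can. A call with a number of a shift or a turn outside -1 to 1 is refused whole. A call with a gripper value outside its range is refused whole. The fingers move at their own pace and stop on an object; "grip_force" is the grip in N (left out, the last holds). Time passes only in rows, so rows that do not move let the fingers close. It gives the time, the measured TCP pose, the force and the opening at its end, in the units of the state.
- telemetry.get_state(): the state, without advancing time (a new reading comes with each control period).
- cams.capture(name): name is "scene" or "top"; returns a dict with "frame" (480x640x3 uint8, red, green, blue), "camera_matrix" (3x3 intrinsics, pixels), "camera_from_world" (4x4, takes a point from world to camera coordinates). Camera axes: x right, y down, z forward; pixel columns grow to the right and rows downward; lengths in m; the calibration is good to about 2 mm. A picture is of the moment at which its call begins. There is no depth.
- r.close_job(): hands the job in, once; it reports no verdict.
The state is a dict: "time_s": time; "joints": joint angles; "qd": joint speeds; "joint_torque": joint torques, N m; "tcp_pos": TCP position; "eef_rot": TCP orientation; "contact_force": force on the tool from outside, world axes, zero at the start; "moment": the same for the moment, N m; "gripper_width": finger opening in m.
Only numpy, scipy, OpenCV 4.12 (cv2) and the standard library are available. Lean on these libraries where they do the work, as an engineer would, in place of code of your own. Each camera call takes 0.05 s, during which the arm holds its last target. There are 200 camera calls.

## Working session

There is one attempt and no reset: what is moved stays moved. The work goes in short steps, Python scripts to look and compute and a tool call to move; the robot and the scene stay as the last step left them, time stands still between calls to the robot, and variables do not carry over. Pictures are saved under pics/ and viewed, about 8 in all and at most 12, crops included, and the job is handed in when it is done.

Besides the shell and the picture viewer there is one more tool, called after ">>>" as name(argument=value, ...) on one line, values as JSON. carry_out: Moves the arm, as the interface text tells. Shift numbers are shares of 0.04 m and turn numbers shares of 4 degrees, none past 1 either way. Its arguments: {"type":"object","properties":{"commands":{"type":"array"},"grip_force":{"type":"number"}},"required":["commands"]}

```bash
mkdir -p pics
cat > h.py <<'E'
import numpy as np, cv2
from plant import telemetry, cams, r
def cap(n,f):
    d=cams.capture(n); cv2.imwrite(f,cv2.cvtColor(d["frame"],cv2.COLOR_RGB2BGR)); np.savez('pics/'+n,K=d["camera_matrix"],T=d["camera_from_world"],f=d["frame"]); return d
def back(n,u,v,z):
    d=np.load('pics/'+n+'.npz'); T=d['T']; R=T[:3,:3]; c=-R.T@T[:3,3]
    w=R.T@np.linalg.inv(d['K'])@[u,v,1]; return c+w*(z-c[2])/w[2]
E
python3 - <<'E'
from h import *
cap('scene','pics/s1.png');cap('top','pics/t1.png')
print(telemetry.get_state())
for n in('scene','top'):
    d=np.load(f'pics/{n}.npz');print(d['K'],d['T'])
E
```

```text
{'time_s': 0.1, 'joints': array([-5.42527310e+01,  2.05881229e+01,  6.39110573e-01, -1.58682412e-02,
       -7.01357321e+01, -1.65070553e+01]), 'qd': array([-0.01985584, -0.18226797,  0.24110761,  0.09592096, -0.06102433,
        0.01941414]), 'joint_torque': array([-2.25878888e-03, -5.84162378e+01,  2.93750328e+01,  7.01553136e+00,
        1.01566533e-02, -4.22808864e-05]), 'tcp_pos': array([ 0.22227122, -0.63693254,  0.24771395]), 'eef_rot': array([ 1.79914510e+02, -9.77758055e-03, -1.60765182e+02]), 'contact_force': array([-0.05650061,  0.10826191,  0.34625586]), 'moment': array([ 0.01334535, -0.03880967, -0.04116443]), 'gripper_width': 0.08778527541933728}
[[548.41605628   0.         319.87475588]
 [  0.         548.41605628 244.7831169 ]
 [  0.           0.           1.        ]] [[-2.65133165e-01  9.64211785e-01 -1.96816389e-04  1.12922948e-01]
 [ 5.91907114e-01  1.62597922e-01 -7.89435168e-01 -2.82563091e-01]
 [-7.61150690e-01 -2.09421941e-01 -6.13833917e-01  1.39158101e+00]
 [ 0.00000000e+00  0.00000000e+00  0.00000000e+00  1.00000000e+00]]
[[564.38412515   0.         316.65328815]
 [  0.         564.38412515 239.6682185 ]
 [  0.           0.           1.        ]] [[-0.02842631 -0.9995794  -0.00574105  0.06898804]
 [-0.99183351  0.02891947 -0.12421735  0.58523231]
 [ 0.12433114  0.00216313 -0.99223842  0.90775144]
 [ 0.          0.          0.          1.        ]]
```

View pics/t1.png

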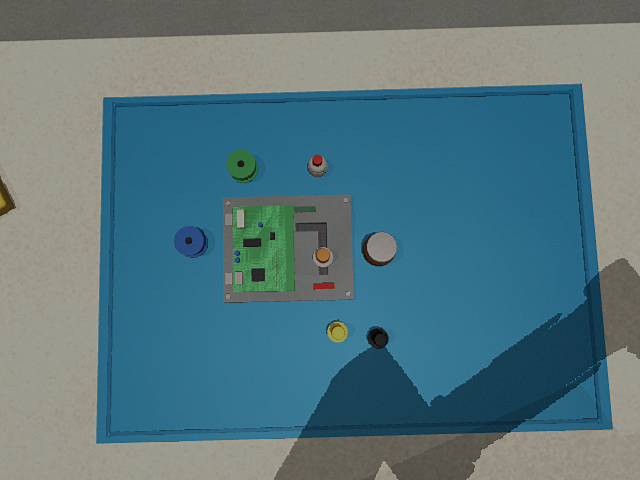

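View pics/s1.png

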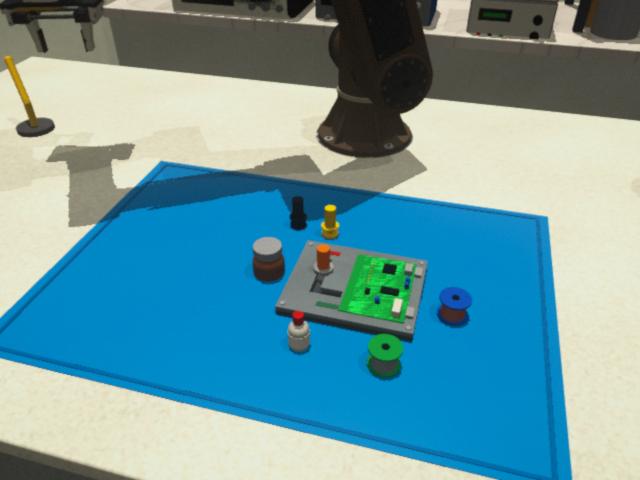

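Look-alikes in the top view: the orange knob on the jig at (322,256), a yellow one at (337,331) and a black one at (377,337). I choose the orange one in the slot. In the scene view it is at (323,257).

Run:
```python
from h import *
f=np.load('pics/top.npz')['f'][185:310,215:405]
cv2.imwrite('pics/c1.png',cv2.cvtColor(cv2.resize(f,None,fx=4.2,fy=4.2,interpolation=cv2.INTER_CUBIC),cv2.COLOR_RGB2BGR))
```

```text
(no output)
```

View pics/c1.png

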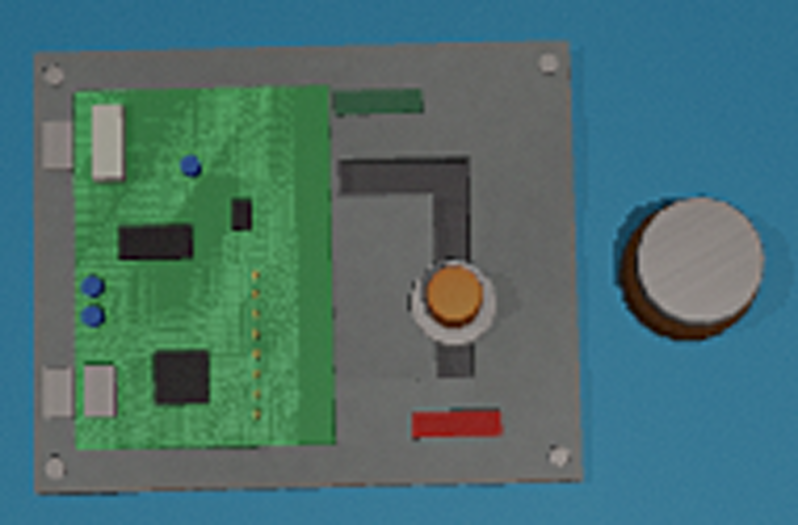

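The crop shows the orange knob top at crop pixel (455,294) and its washer at (454,303). The slot corner is at about (451,177) and the locked end at about (343,178). The cover corners are (35,53), (570,41), (583,481) and (36,493).

Run:
```python
from h import *
p=lambda u,v,z: back('top',215+(u+.5)/4.2-.5,185+(v+.5)/4.2-.5,z)[:2]
C=np.array([p(*q,.019) for q in[(35,53),(570,41),(583,481),(36,493)]])
L=np.array([[.09,.11],[.09,-.11],[-.09,-.11],[-.09,.11]])
A=L-L.mean(0);B=C-C.mean(0)
a=np.arctan2((A[:,0]*B[:,1]-A[:,1]*B[:,0]).sum(),(A*B).sum())
R=np.array([[np.cos(a),-np.sin(a)],[np.sin(a),np.cos(a)]]);t=C.mean(0)
print(np.degrees(a),t,(B-A@R.T).round(4))
for n,q in dict(open=(-.04,-.06),corner=(.035,-.06),lock=(.035,-.022)).items():print(n,R@q+t)
print('slot corner seen',p(451,177,.019),'locked slot end',p(338,177,.012))
for n,q in dict(knobtop=(455,294,.066),washer=(454,303,.026),jar=(700,260,.06)).items():print(n,p(*q),'jig',R.T@(p(*q)-t))
for n,q in dict(green=(241,162,.038),cap=(317,160,.065),blue=(189,239,.038),yel=(337,328,.06),blk=(377,335,.06)).items():print(n,back('top',*q)[:2])
for n,q in dict(knobtop=(323,247,.066),).items():print('scene',back('scene',*q)[:2])
```

```text
-0.374116093057178 [0.57706694 0.10224633] [[-0.0002 -0.0002]
 [-0.0003  0.0003]
 [ 0.0003  0.0003]
 [ 0.0003 -0.0004]]
open [0.53667602 0.04250879]
corner [0.61167442 0.04201907]
lock [0.61192255 0.08001826]
slot corner seen [0.61115588 0.04238215] locked slot end [0.6135511  0.08865561]
knobtop [0.55867295 0.04256924] jig [-0.01800394 -0.05979591]
washer [0.5589841  0.04274813] jig [-0.01769396 -0.059615  ]
jar [ 0.56974244 -0.0528099 ] jig [-0.0063119  -0.15510075]
green [0.72370876 0.17701067]
cap [0.71599948 0.04770894]
blue [0.5941641  0.26561886]
yel [0.4407215 0.0235689]
blk [ 0.4278732  -0.03991054]
scene [0.56003579 0.04230785]
```

Run:
```python
from h import *
print(back('scene',35,127,0),back('scene',10,60,.12),back('scene',10,60,.2))
```

```text
[ 0.18991181 -0.83039246  0.        ] [ 0.06456756 -0.96075456  0.12      ] [ 0.25109764 -0.77462848  0.2       ]
```

>>> carry_out(commands=[0.4, 0.9, 0, -0.6, 1, 0.4, 0.9, 0, -0.6, 1, 0.4, 0.9, 0, -0.6, 1, 0.4, 0.9, 0, -0.6, 1], grip_force=20)

```text
time_s: 0.5
tcp_pos: [0.2865, -0.4918, 0.248]
eef_rot: [180.0, -0.0, -170.5]
contact_force: [1.0, -0.0, 0.3]
gripper_width: 0.0611
```

>>> carry_out(commands=[0.365, 0.835, 0, -0.31, 1, 0.365, 0.835, 0, -0.31, 1, 0.365, 0.835, 0, -0.31, 1, 0.365, 0.835, 0, -0.31, 1, 0.365, 0.835, 0, -0.31, 1, 0.365, 0.835, 0, -0.31, 1, 0.365, 0.835, 0, -0.31, 1, 0.365, 0.835, 0, -0.31, 1])

```text
time_s: 1.3
tcp_pos: [0.4033, -0.2246, 0.2485]
eef_rot: [180.0, -0.0, 179.7]
contact_force: [0.6, 0.1, -0.3]
gripper_width: 0.0011
```

>>> carry_out(commands=[0.365, 0.835, 0, 0, 1, 0.365, 0.835, 0, 0, 1, 0.365, 0.835, 0, 0, 1, 0.365, 0.835, 0, 0, 1, 0.365, 0.835, 0, 0, 1, 0.365, 0.835, 0, 0, 1, 0.365, 0.835, 0, 0, 1, 0.365, 0.835, 0, 0, 1])

```text
time_s: 2.1
tcp_pos: [0.5201, 0.0426, 0.2484]
eef_rot: [-180.0, -0.0, 179.7]
contact_force: [-0.0, -0.5, 1.1]
gripper_width: 0.0004
```

>>> carry_out(commands=[0, 0, -0.9, 0, 1, 0, 0, -0.9, 0, 1, 0, 0, -0.9, 0, 1, 0, 0, 0, 0, 1])

```text
time_s: 2.5
tcp_pos: [0.5167, 0.0401, 0.1361]
eef_rot: [-179.8, -0.5, 179.7]
contact_force: [-1.5, -1.0, 0.7]
gripper_width: 0.0006
```

>>> carry_out(commands=[0, 0, -0.5, 0, 1, 0, 0, -0.5, 0, 1, 0, 0, -0.5, 0, 1, 0, 0, 0, 0, 1, 0, 0, 0, 0, 1])

```text
time_s: 3.0
tcp_pos: [0.5208, 0.0412, 0.082]
eef_rot: [-180.0, 0.0, 179.7]
contact_force: [0.1, -0.5, 1.1]
gripper_width: 0.0006
```

Run:
```python
from h import *
cap('top','pics/t2.png');f=cap('scene','pics/s2.png')['frame'][180:350,230:450]
cv2.imwrite('pics/c2.png',cv2.cvtColor(cv2.resize(f,None,fx=3.5,fy=3.5,interpolation=cv2.INTER_CUBIC),cv2.COLOR_RGB2BGR))
s=telemetry.get_state();print(s['tcp_pos'],s['eef_rot'],s['contact_force'])
```

```text
[0.52111658 0.04146295 0.08233768] [1.79959495e+02 1.30936568e-01 1.79739654e+02] [0.11776582 1.01888325 0.1562976 ]
```

View pics/c2.png

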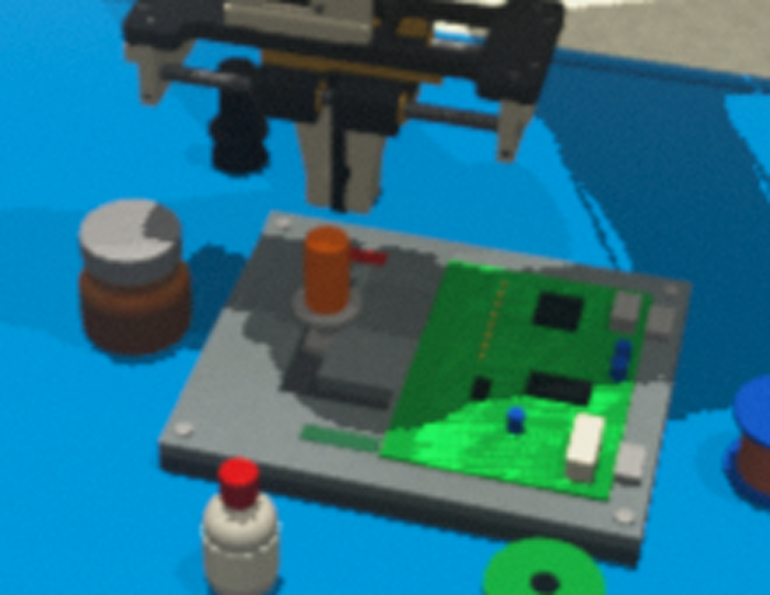

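The fingers, at crop pixel (340,190), are behind the knob at (327,270) and clear of everything. Next I lower and push along +x.

>>> carry_out(commands=[0, 0.04, -0.35, 0, 1, 0, 0, -0.35, 0, 1, 0, 0, 0, 0, 1, 0.25, 0, 0, 0, 1, 0.25, 0, 0, 0, 1, 0.25, 0, 0, 0, 1, 0.25, 0, 0, 0, 1])

```text
time_s: 3.8
tcp_pos: [0.5614, 0.0428, 0.0531]
eef_rot: [180.0, 0.1, 179.7]
contact_force: [-1.2, 0.0, 0.9]
gripper_width: 0.0004
```

>>> carry_out(commands=[0.2, 0, 0, 0, 1, 0.2, 0, 0, 0, 1, 0.15, 0, 0, 0, 1, 0, 0, 0, 0, 1])

```text
time_s: 4.2
tcp_pos: [0.5829, 0.0428, 0.0524]
eef_rot: [180.0, 0.0, 179.7]
contact_force: [-0.4, -0.2, 0.0]
gripper_width: 0.0005
```

>>> carry_out(commands=[0.07, 0, 0.04, 0, 1, 0.07, 0, 0, 0, 1, 0, 0, 0, 0, 1])

```text
time_s: 4.5
tcp_pos: [0.5879, 0.0428, 0.0543]
eef_rot: [180.0, 0.0, 179.7]
contact_force: [-0.5, -0.5, 0.7]
gripper_width: 0.0003
```

>>> carry_out(commands=[0.07, 0, 0, 0, 1, 0, 0, 0, 0, 1])

```text
time_s: 4.7
tcp_pos: [0.5906, 0.0428, 0.0542]
eef_rot: [180.0, 0.0, 179.7]
contact_force: [-0.4, 0.1, 0.7]
gripper_width: 0.0003
```

Run:
```python
from h import *
f=cap('scene','pics/s3.png')['frame'][180:350,230:450]
cv2.imwrite('pics/c3.png',cv2.cvtColor(cv2.resize(f,None,fx=3.5,fy=3.5,interpolation=cv2.INTER_CUBIC),cv2.COLOR_RGB2BGR))
```

```text
(no output)
```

View pics/c3.png

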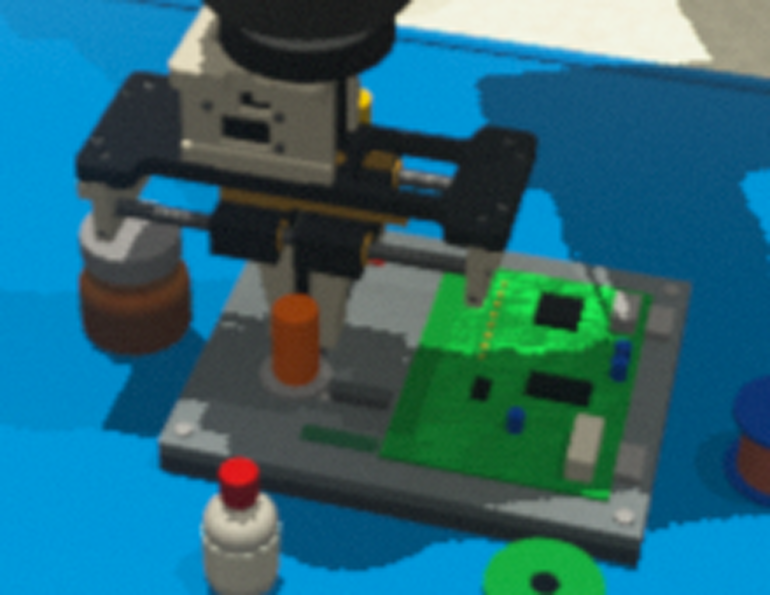

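The knob, at crop (296,340), is now at or near the corner with the fingers behind it. I nudge further until I feel the slot's end.

>>> carry_out(commands=[0.04, 0, 0, 0, 1, 0.04, 0, 0, 0, 1, 0, 0, 0, 0, 1])

```text
time_s: 5.05
tcp_pos: [0.5928, 0.0425, 0.054]
eef_rot: [-180.0, -0.1, 179.7]
contact_force: [-4.7, 1.4, 3.2]
gripper_width: 0.0006
```

Run:
```python
from h import *
print(back('scene',230+296/3.5,180+302/3.5,.066),back('scene',230+297/3.5,180+376/3.5,.026))
```

```text
[0.61183061 0.04234609 0.066     ] [0.61764775 0.04422384 0.026     ]
```

>>> carry_out(commands=[-0.25, 0, 0, 0, 1, -0.25, 0, 0, 0, 1, 0, 0, 0.8, 0, 1, 0, 0, 0.8, 0, 1, 0.5, -0.58, 0, 0, 1, 0.5, -0.58, 0, 0, 1, 0, 0, 0, 0, 1])

```text
time_s: 5.75
tcp_pos: [0.615, -0.0054, 0.1185]
eef_rot: [180.0, 0.1, 179.6]
contact_force: [-0.5, -0.7, -0.6]
gripper_width: 0.0004
```

Run:
```python
from h import *
s=telemetry.get_state();print(s['tcp_pos'],s['contact_force'])
f=cap('scene','pics/s4.png')['frame'][180:350,230:450]
cv2.imwrite('pics/c4.png',cv2.cvtColor(cv2.resize(f,None,fx=3.5,fy=3.5,interpolation=cv2.INTER_CUBIC),cv2.COLOR_RGB2BGR))
```

```text
[ 0.61500069 -0.00536948  0.11851094] [-0.50151114 -0.66102765 -0.64592987]
```

View pics/c4.png

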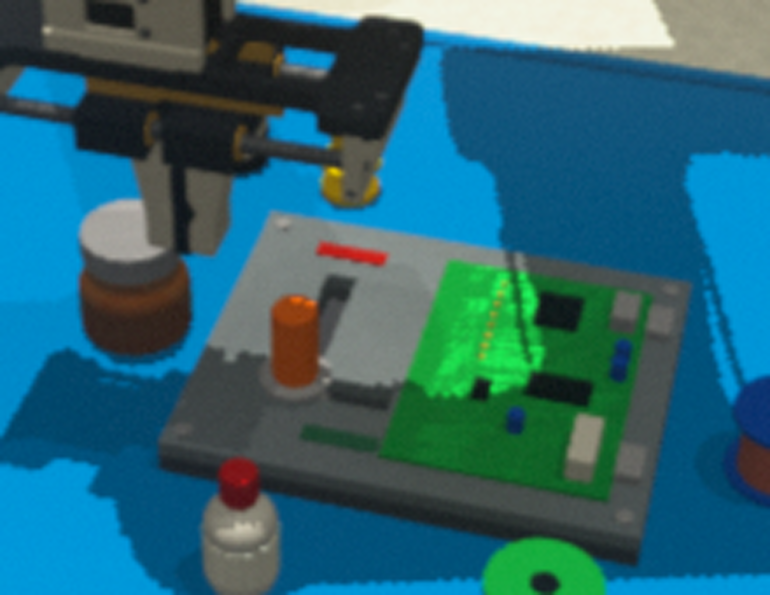

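The knob stands upright at the corner, at crop (296,340). The jar is still in place and the fingers are above the cover at (185,200). I lower on the −y side and push along +y.

>>> carry_out(commands=[-0.07, 0, -0.6, 0, 1, 0, 0, -0.6, 0, 1, 0, 0, -0.4, 0, 1, 0, 0, 0, 0, 1, 0, 0.15, 0, 0, 1, 0, 0.15, 0, 0, 1, 0, 0.15, 0, 0, 1, 0, 0, 0, 0, 1])

```text
time_s: 6.6
tcp_pos: [0.6113, 0.0154, 0.0551]
eef_rot: [180.0, 0.1, 179.8]
contact_force: [-0.7, -0.9, 0.4]
gripper_width: 0.0007
```

>>> carry_out(commands=[0, 0.2, 0, 0, 1, 0, 0.2, 0, 0, 1, 0, 0.2, 0, 0, 1, 0, 0, 0, 0, 1])

```text
time_s: 7.0
tcp_pos: [0.6094, 0.0236, 0.0555]
eef_rot: [-179.0, -0.4, 179.6]
contact_force: [10.3, -70.9, 8.9]
gripper_width: 0.0002
```

>>> carry_out(commands=[0, -0.4, 0, 0, 1, 0, -0.25, 0, 0, 1, 0, 0, 0, 0, 1])

```text
time_s: 7.3
tcp_pos: [0.6108, 0.0114, 0.0543]
eef_rot: [180.0, 0.0, 179.6]
contact_force: [0.8, 0.7, -0.4]
gripper_width: 0.0005
```

Run:
```python
from h import *
s=telemetry.get_state();print(s['tcp_pos'],s['contact_force'])
f=cap('scene','pics/s5.png')['frame'][210:330,260:400]
a=cv2.resize(f,(700,600),interpolation=cv2.INTER_CUBIC)
cv2.imwrite('pics/c5.png',cv2.cvtColor(a,cv2.COLOR_RGB2BGR))
cap('top','pics/t5.png')
```

```text
[0.61077368 0.01140707 0.05430953] [ 0.80537107  0.66203742 -0.37208008]
```

View pics/c5.png

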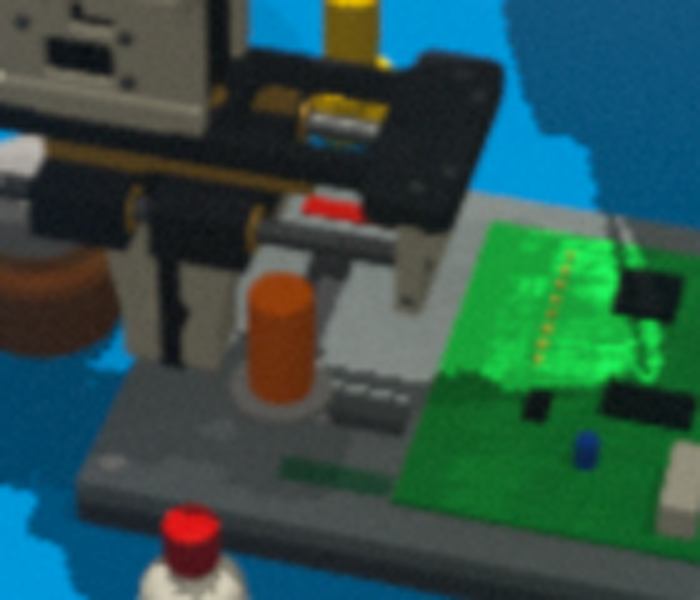

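Run:
```python
from h import *
a=np.radians(-.374);R=np.array([[np.cos(a),-np.sin(a)],[np.sin(a),np.cos(a)]]);t=np.array([.57707,.10225])
def orange(n,f):
    b=np.load('pics/'+n+'.npz')['f'] if f is None else cv2.cvtColor(cv2.imread(f),cv2.COLOR_BGR2RGB)
    h=cv2.cvtColor(b,cv2.COLOR_RGB2HSV);m=cv2.inRange(h,(6,150,60),(14,255,255));m[:200]=0;m[320:]=0;m[:,:290]=0;m[:,350:]=0
    _,l,s,c=cv2.connectedComponentsWithStats(m);i=1+s[1:,4].argmax();return s[i],c[i]
for f in('s1','s3','s4','s5'):
    s,c=orange('scene',f'pics/{f}.png'); p=back('scene',*c,.046)[:2];print(f,s,c,p,R.T@(p-t))
s,c=orange('top','pics/t5.png');print('t5',s,c)
```

```text
s1 [317 245  13  25 226] [323.0840708  257.73893805] [0.5637004  0.04351311] [-0.01298591 -0.05882291]
s3 [308 264  13  26 314] [314.03503185 276.43312102] [0.61375343 0.04186108] [ 0.03707684 -0.06014818]
s4 [308 265  13  26 306] [313.96405229 277.0130719 ] [0.61515118 0.04213885] [ 0.03847275 -0.05986129]
s5 [310 265  13  26 309] [315.94174757 277.13915858] [0.61460151 0.04530431] [ 0.03790242 -0.05669949]Traceback (most recent call last):
  File "<stdin>", line 9, in <module>
  File "<stdin>", line 6, in orange
ValueError: attempt to get argmax of an empty sequence
```

Run:
```python
from h import *
f=np.load('pics/top.npz')['f'][190:290,270:390]
cv2.imwrite('pics/c6.png',cv2.cvtColor(cv2.resize(f,None,fx=5,fy=5,interpolation=cv2.INTER_CUBIC),cv2.COLOR_RGB2BGR))
```

```text
(no output)
```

View pics/c6.png

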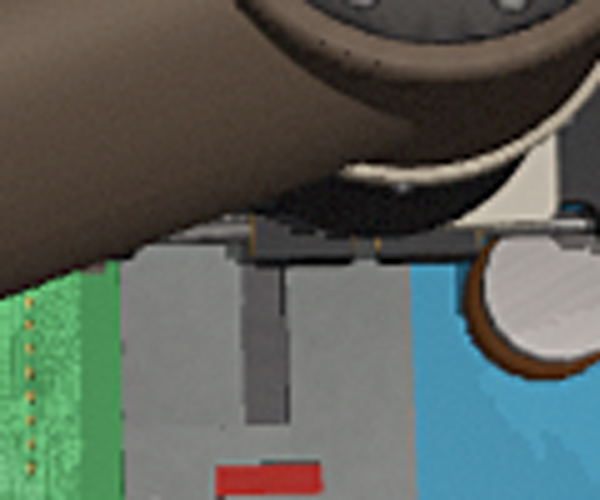

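The top view is blocked by the arm. In the scene view the latch sits about 1–2 mm short of the corner in x, so it probably caught the slot's inner corner. I'll turn the hand about −36° so the pushing face bears on both the +x and +y sides.

>>> carry_out(commands=[-0.2, -0.1, 0, -1, 1, -0.2, 0, 0, -1, 1, -0.2, 0, 0, -1, 1, 0, 0, 0, -1, 1, 0, 0, 0, -1, 1, 0, 0, 0, -1, 1, 0, 0, 0, -1, 1, 0, 0, 0, -1, 1])

```text
time_s: 8.2
tcp_pos: [0.5871, 0.01, 0.0543]
eef_rot: [180.0, 0.0, 147.7]
contact_force: [0.6, -0.1, -0.1]
gripper_width: 0.0005
```

>>> carry_out(commands=[0, 0, 0, -1, 1, 0.06, 0.08, 0, 0, 1, 0.06, 0.08, 0, 0, 1, 0.06, 0.08, 0, 0, 1, 0, 0, 0, 0, 1])

```text
time_s: 8.7
tcp_pos: [0.5945, 0.0188, 0.0541]
eef_rot: [180.0, 0.0, 143.8]
contact_force: [0.4, -1.0, 0.3]
gripper_width: 0.0007
```

>>> carry_out(commands=[0.06, 0.08, 0, 0, 1, 0, 0, 0, 0, 1])

```text
time_s: 8.9
tcp_pos: [0.5966, 0.0214, 0.0541]
eef_rot: [-180.0, 0.0, 143.7]
contact_force: [0.3, -0.2, 0.7]
gripper_width: 0.0007
```

>>> carry_out(commands=[0.05, 0.05, 0, 0, 1, 0, 0, 0, 0, 1])

```text
time_s: 9.1
tcp_pos: [0.5986, 0.0231, 0.0542]
eef_rot: [180.0, 0.0, 143.7]
contact_force: [0.1, -0.3, 0.7]
gripper_width: 0.001
```

>>> carry_out(commands=[0.06, 0.06, 0, 0, 1, 0, 0, 0, 0, 1])

```text
time_s: 9.3
tcp_pos: [0.6, 0.0248, 0.0542]
eef_rot: [-179.9, -0.1, 143.7]
contact_force: [-3.1, -3.1, 4.5]
gripper_width: 0.0005
```

>>> carry_out(commands=[0.02, 0.07, 0, 0, 1, 0, 0, 0, 0, 1])

```text
time_s: 9.5
tcp_pos: [0.5996, 0.0262, 0.0543]
eef_rot: [-179.7, -0.1, 143.7]
contact_force: [-6.6, -10.1, 8.0]
gripper_width: 0.0004
```

Run:
```python
from h import *
f=cap('scene','pics/s7.png')['frame'][210:330,260:400]
cv2.imwrite('pics/c7.png',cv2.cvtColor(cv2.resize(f,(700,600),interpolation=cv2.INTER_CUBIC),cv2.COLOR_RGB2BGR))
```

```text
(no output)
```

View pics/c7.png

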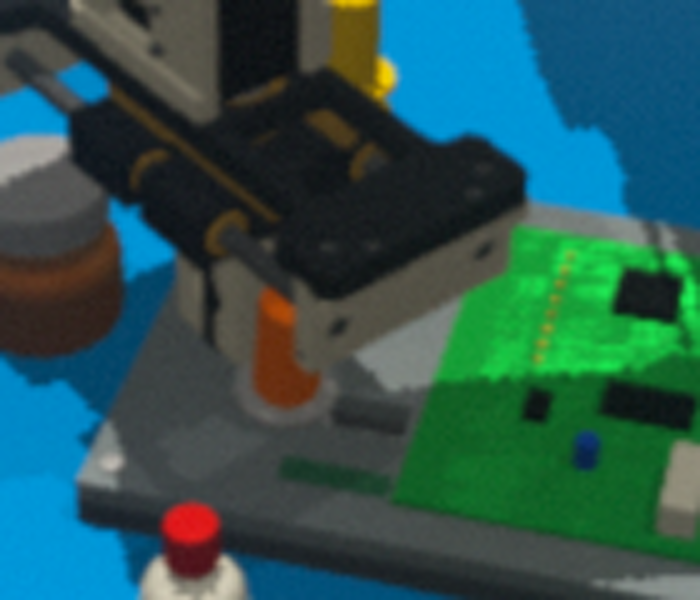

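Run:
```python
from h import *
d=np.load('pics/scene.npz');K,T=d['K'],d['T']
def pr(P): 
    P=np.atleast_2d(P);c=P@T[:3,:3].T+T[:3,3];q=c@K.T;return q[:,:2]/q[:,2:]
for z in(.06,.08,.098):print(z,(pr([.688,.081,z])-[260,210])*5)
th=np.linspace(0,2*np.pi,60)
def circ(x,y,r,z):return np.c_[x+r*np.cos(th),y+r*np.sin(th),0*th+z]
a=np.radians(-.374);R=np.array([[np.cos(a),-np.sin(a)],[np.sin(a),np.cos(a)]]);t=np.array([.57707,.10225])
out=[]
def ov(f,jx,jy):
    im=cv2.imread(f)[230:320,280:360];s=9;im=cv2.resize(im,None,fx=s*.55,fy=s*.74,interpolation=cv2.INTER_CUBIC)
    im=cv2.resize(cv2.imread(f)[235:315,280:346],None,fx=6,fy=6,interpolation=cv2.INTER_CUBIC)
    def dr(P,c): cv2.polylines(im,[np.int32(((pr(P)-[280,235]+.5)*6))],False,c,1)
    x,y=R@[jx,jy]+t
    dr(circ(x,y,.017,.026),(0,255,255));dr(circ(x,y,.011,.066),(255,255,0));dr(circ(x,y,.011,.026),(255,255,0))
    sl=np.array([[-.0475,-.0675],[.0425,-.0675],[.0425,-.0145],[.0275,-.0145],[.0275,-.0525],[-.0475,-.0525],[-.0475,-.0675]])
    dr(np.c_[sl@R.T+t,np.full(7,.019)],(255,0,255));return im
cv2.imwrite('pics/c8.png',np.hstack([ov('pics/s4.png',.035,-.06),ov('pics/s1.png',-.018,-.06)]))
```

```text
0.06 [[328.34230516 478.64498986]]
0.08 [[328.77237074 429.31737476]]
0.098 [[329.17084672 383.61302056]]
```

View pics/c8.png

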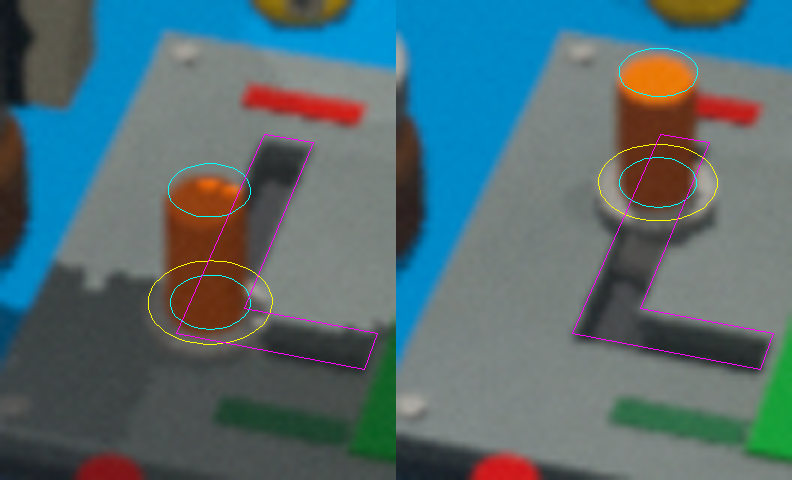

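The overlay puts the latch about at the corner in x (crop (208,190)) but leaning towards +x, so its foot lags behind and probably catches the inner corner. I'll straighten it with a light two-finger hold, jaws along x, and then slide it. First I back off, raise and turn.

>>> carry_out(commands=[-0.2, -0.3, 0, 0, 1, -0.1, -0.2, 0, 0, 1, 0, 0, 0.8, -0.5, 1, 0, 0, 0.8, -1, 1, 0, 0, 0.3, -1, 1, 0, 0, 0, -1, 1, 0, 0, 0, -1, 1, 0, 0, 0, -1, 1])

```text
time_s: 10.35
tcp_pos: [0.5897, 0.0082, 0.1304]
eef_rot: [179.9, -0.0, 121.5]
contact_force: [0.2, 0.0, 0.2]
gripper_width: 0.0006
```

>>> carry_out(commands=[0, 0, 0, -1, 0, 0, 0, 0, -1, -0.1, 0, 0, 0, -1, -0.1, 0, 0, 0, -1, -0.1, 0, 0, 0, -1, -0.1, 0, 0, 0, -1, -0.1, 0, 0, 0, -1, -0.1, 0, 0, 0, -1, -0.1])

```text
time_s: 11.15
tcp_pos: [0.6011, -0.0662, 0.1176]
eef_rot: [178.4, -9.0, 96.6]
contact_force: [-0.3, 0.2, 0.3]
gripper_width: 0.0478
```

Run:
```python
from h import *
s=telemetry.get_state();print(s['tcp_pos'],s['eef_rot'],s['contact_force'],s['joints'],s['gripper_width'])
cap('scene','pics/s8.png')
a=np.radians(-.374);R=np.array([[np.cos(a),-np.sin(a)],[np.sin(a),np.cos(a)]]);t=np.array([.57707,.10225])
for f in('s1','s4','s8'):
    b=cv2.imread(f'pics/{f}.png');m=cv2.inRange(cv2.cvtColor(b,cv2.COLOR_BGR2HSV),(6,150,60),(14,255,255));m[:200]=0;m[320:]=0;m[:,:290]=0;m[:,350:]=0
    _,l,S,c=cv2.connectedComponentsWithStats(m);i=1+S[1:,4].argmax();print(f,S[i],c[i],R.T@(back('scene',*c[i],.046)[:2]-t))
```

```text
[ 0.60107761 -0.06619586  0.11764488] [178.37200339  -9.04561669  96.61548713] [-0.32324534  0.15968475  0.26762381] [   6.34409791   21.16540731  -12.96737373  -11.10165468  -54.77348437
 -173.52701735] 0.04780272806008917
s1 [317 245  13  25 226] [323.0840708  257.73893805] [-0.01298591 -0.05882291]
s4 [308 265  13  26 306] [313.96405229 277.0130719 ] [ 0.03847275 -0.05986129]
s8 [310 264  13  27 310] [315.96451613 276.7516129 ] [ 0.0369806  -0.05692677]
```

Joint 6 is at its limit, so I unwind the other way: +180° gives the same jaw axis.

>>> carry_out(commands=[0, 0, 0.2, 1, -0.1, 0, 0, 0, 1, -0.1, 0, 0, 0, 1, -0.1, 0, 0, 0, 1, -0.1, 0, 0, 0, 1, -0.1, 0, 0, 0, 1, -0.1, 0, 0, 0, 1, -0.1, 0, 0, 0, 1, -0.1])

```text
time_s: 12.0
tcp_pos: [0.6008, -0.0656, 0.1257]
eef_rot: [178.4, -9.0, 128.9]
contact_force: [-1.3, -0.2, 0.5]
gripper_width: 0.0484
```

>>> carry_out(commands=[0, 0, 0, 1, -0.1, 0, 0, 0, 1, -0.1, 0, 0, 0, 1, -0.1, 0, 0, 0, 1, -0.1, 0, 0, 0, 1, -0.1, 0, 0, 0, 1, -0.1, 0, 0, 0, 1, -0.1, 0, 0, 0, 1, -0.1])

```text
time_s: 12.8
tcp_pos: [0.6008, -0.0656, 0.1257]
eef_rot: [178.4, -8.9, 160.9]
contact_force: [-0.2, -0.3, -0.1]
gripper_width: 0.0485
```

>>> carry_out(commands=[0, 0, 0, 1, -0.1, 0, 0, 0, 1, -0.1, 0, 0, 0, 1, -0.1, 0, 0, 0, 1, -0.1, 0, 0, 0, 1, -0.1, 0, 0, 0, 1, -0.1, 0, 0, 0, 1, -0.1, 0, 0, 0, 1, -0.1])

```text
time_s: 13.6
tcp_pos: [0.6008, -0.0656, 0.1256]
eef_rot: [178.4, -8.9, -167.1]
contact_force: [0.7, -0.3, -0.7]
gripper_width: 0.0481
```

>>> carry_out(commands=[0, 0, 0, 1, -0.1, 0, 0, 0, 1, -0.1, 0, 0, 0, 1, -0.1, 0, 0, 0, 1, -0.1, 0, 0, 0, 1, -0.1, 0, 0, 0, 1, -0.1, 0, 0, 0, 1, -0.1, 0, 0, 0, 1, -0.1])

```text
time_s: 14.4
tcp_pos: [0.6008, -0.0656, 0.1256]
eef_rot: [178.4, -8.9, -135.1]
contact_force: [0.3, 0.1, -0.8]
gripper_width: 0.0481
```

>>> carry_out(commands=[0, 0, 0, 1, -0.1, 0, 0, 0, 1, -0.1, 0, 0, 0, 1, -0.1, 0, 0, 0, 1, -0.1, 0, 0, 0, 1, -0.1, 0, 0, 0, 1, -0.1, 0, 0, 0, 1, -0.1, 0, 0, 0, 1, -0.1])

```text
time_s: 15.2
tcp_pos: [0.6008, -0.0656, 0.1257]
eef_rot: [178.4, -8.9, -103.1]
contact_force: [-0.5, 0.9, 0.9]
gripper_width: 0.048
```

The limit left a 9° tilt about the jaw axis. The pads still stand vertical, so a hold with jaws along x works. I finish the turn and move over the knob.

>>> carry_out(commands=[0, 0, 0, 1, -0.1, 0, 0, 0, 1, -0.1, 0.1, 0.75, 0, 1, -0.1, 0.1, 0.75, 0, 0.2, -0.1, 0.1, 0.75, 0, 0, -0.1, 0, 0.5, 0, 0, -0.1, 0, 0, 0, 0, -0.1])

```text
time_s: 15.9
tcp_pos: [0.6133, 0.0468, 0.1257]
eef_rot: [178.4, -8.9, -90.3]
contact_force: [-0.0, -0.8, -0.1]
gripper_width: 0.0482
```

Run:
```python
from h import *
s=telemetry.get_state();print(s['tcp_pos'],s['eef_rot'],s['contact_force'],s['joints'],s['gripper_width'])
```

```text
[0.61326032 0.04676114 0.12566669] [178.44936578  -8.90030604 -90.30483694] [-0.04645516 -0.84085856 -0.10762619] [ 26.74535082  22.4556049  -17.83014254   8.75561345 -55.49049419
 -32.50183475] 0.048247959904842895
```

>>> carry_out(commands=[0, -0.06, -0.5, 0, -0.1, 0, 0, -0.5, 0, -0.1, 0, 0, -0.5, 0, -0.1, 0, 0, -0.2, 0, -0.1, 0, 0, 0, 0, -0.1])

```text
time_s: 16.4
tcp_pos: [0.612, 0.0414, 0.0567]
eef_rot: [178.3, -9.0, -90.5]
contact_force: [-0.4, -0.5, 0.2]
gripper_width: 0.0481
```

>>> carry_out(commands=[0, 0, 0, 0, 0.3, 0, 0, 0, 0, 0.6, 0, 0, 0, 0, 0.6, 0, 0, 0, 0, 0.6], grip_force=5)

```text
time_s: 16.8
tcp_pos: [0.613, 0.0426, 0.0584]
eef_rot: [178.5, -8.9, -90.4]
contact_force: [0.2, 0.1, 0.8]
gripper_width: 0.0225
```

The knob is held (22.5 mm). Next I try a slow +y move.

>>> carry_out(commands=[-0.02, 0.06, 0, 0, 0.7, 0, 0.06, 0, 0, 0.7, 0, 0.06, 0, 0, 0.7, 0, 0, 0, 0, 0.7], grip_force=12)

```text
time_s: 17.2
tcp_pos: [0.6122, 0.0499, 0.0584]
eef_rot: [178.5, -9.0, -90.4]
contact_force: [-1.0, 0.0, 6.4]
gripper_width: 0.0213
```

Run:
```python
from h import *
s=telemetry.get_state();print(s['tcp_pos'],s['eef_rot'],s['contact_force'],s['moment'],s['gripper_width'])
cap('scene','pics/s9.png')
b=cv2.imread('pics/s9.png')[215:325,270:390]
cv2.imwrite('pics/c9.png',cv2.resize(b,None,fx=5,fy=5,interpolation=cv2.INTER_CUBIC))
```

```text
[0.61222955 0.04991956 0.058442  ] [178.46949469  -8.95658919 -90.40125415] [-0.9649354   0.03936483  6.44806312] [-0.2407896   0.17818742 -0.01508633] 0.02129173948809868
```

>>> carry_out(commands=[0, 0.08, 0, 0, 0.7, 0, 0.08, 0, 0, 0.7, 0, 0, 0, 0, 0.7])

```text
time_s: 17.55
tcp_pos: [0.6122, 0.0564, 0.0584]
eef_rot: [178.5, -9.0, -90.4]
contact_force: [-1.0, -1.0, 6.1]
gripper_width: 0.0217
```

Run:
```python
from h import *
cap('scene','pics/s10.png')
b=cv2.imread('pics/s10.png')[215:325,270:390]
cv2.imwrite('pics/c10.png',cv2.resize(b,None,fx=5,fy=5,interpolation=cv2.INTER_CUBIC))
```

```text
(no output)
```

View pics/c10.png

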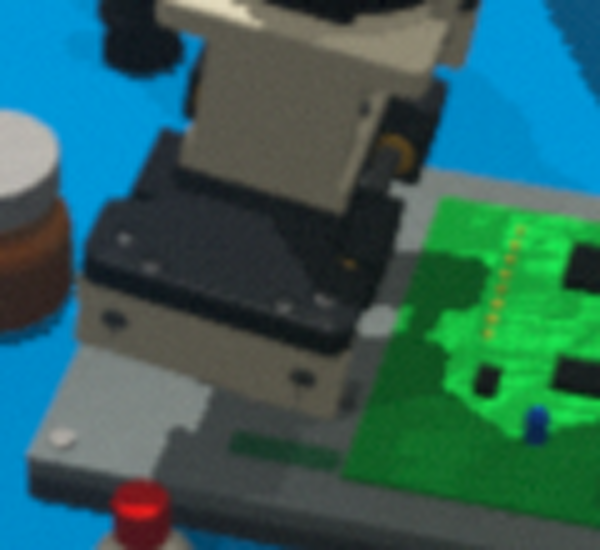

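The hand hides the knob, but it is held at 21.7 mm wide and is moving freely, 14 mm so far. I continue to the locked end, watching the force.

>>> carry_out(commands=[0, 0.1, 0, 0, 0.7, 0, 0.1, 0, 0, 0.7, 0, 0.1, 0, 0, 0.7, 0, 0.1, 0, 0, 0.7, 0, 0, 0, 0, 0.7])

```text
time_s: 18.1
tcp_pos: [0.6122, 0.0726, 0.0584]
eef_rot: [178.5, -9.0, -90.4]
contact_force: [-0.2, -0.5, 6.7]
gripper_width: 0.0217
```

>>> carry_out(commands=[0, 0.08, 0, 0, 0.7, 0, 0.06, 0, 0, 0.7, 0, 0, 0, 0, 0.7])

```text
time_s: 18.4
tcp_pos: [0.6122, 0.078, 0.0584]
eef_rot: [178.5, -9.0, -90.4]
contact_force: [-0.9, -1.5, 5.6]
gripper_width: 0.0218
```

>>> carry_out(commands=[0, 0.05, 0, 0, 0.7, 0, 0, 0, 0, 0.7])

```text
time_s: 18.6
tcp_pos: [0.6122, 0.0797, 0.0584]
eef_rot: [178.5, -9.0, -90.4]
contact_force: [0.3, -1.7, 5.2]
gripper_width: 0.0216
```

>>> carry_out(commands=[0, 0.04, 0, 0, 0.7, 0, 0, 0, 0, 0.7])

```text
time_s: 18.8
tcp_pos: [0.6123, 0.0808, 0.0585]
eef_rot: [178.5, -9.0, -90.4]
contact_force: [1.2, -4.1, 5.7]
gripper_width: 0.0218
```

>>> carry_out(commands=[0, 0.04, 0, 0, 0.7, 0, 0, 0, 0, 0.7])

```text
time_s: 19.0
tcp_pos: [0.6123, 0.0821, 0.0585]
eef_rot: [178.5, -9.0, -90.4]
contact_force: [1.0, -5.9, 5.7]
gripper_width: 0.0218
```

>>> carry_out(commands=[0, -0.03, 0, 0, 0.7, 0, 0, 0, 0, 0.3, 0, 0, 0, 0, -0.1, 0, 0, 0, 0, -0.1, 0, 0, 0, 0, -0.1, 0, 0, 0.6, 0, -0.1, 0, 0, 0.9, 0, -0.1, 0, 0, 0.9, 0, -0.1])

```text
time_s: 19.8
tcp_pos: [0.6114, 0.0815, 0.1542]
eef_rot: [178.3, -9.0, -90.4]
contact_force: [0.8, 1.5, 0.2]
gripper_width: 0.0481
```

>>> carry_out(commands=[-0.6, -0.8, 0.2, 0, -0.1, -0.6, -0.8, 0.2, 0, -0.1, -0.6, -0.8, 0, 0, -0.1, -0.6, -0.8, 0, 0, -0.1, -0.2, -0.9, 0, 0, -0.1, -0.2, -0.9, 0, 0, -0.1, -0.2, -0.9, 0, 0, -0.1, -0.2, -0.9, 0, 0, -0.1])

```text
time_s: 20.6
tcp_pos: [0.4833, -0.1916, 0.1699]
eef_rot: [178.5, -8.9, -90.4]
contact_force: [0.9, -0.1, -0.4]
gripper_width: 0.048
```

Run:
```python
from h import *
s=telemetry.get_state();print(s['tcp_pos'],s['eef_rot'],s['contact_force'])
a=cap('top','pics/t11.png')['frame'][185:310,215:350];b=cap('scene','pics/s11.png')['frame'][210:350,250:420]
g=lambda f,w:cv2.resize(f,(w,500),interpolation=cv2.INTER_CUBIC)
cv2.imwrite('pics/c11.png',cv2.cvtColor(np.hstack([g(a,400),g(b,400)]),cv2.COLOR_RGB2BGR))
d=np.load('pics/top.npz')['f']
h=cv2.cvtColor(d,cv2.COLOR_RGB2HSV);m=cv2.inRange(h,(6,120,60),(18,255,255));m[:185]=0;m[300:]=0;m[:,:270]=0;m[:,350:]=0
_,l,S,c=cv2.connectedComponentsWithStats(m)
A=np.radians(-.374);R=np.array([[np.cos(A),-np.sin(A)],[np.sin(A),np.cos(A)]]);t=np.array([.57707,.10225])
for i in range(1,len(S)):
  if S[i,4]>30:print(S[i],c[i],R.T@(back('top',*c[i],.066)[:2]-t))
```

```text
[ 0.48331005 -0.19156647  0.16992545] [178.45093813  -8.94077123 -90.40230463] [ 0.89050088 -0.09259207 -0.43578648]
[292 217  13  16 165] [298.19393939 224.35757576] [ 0.03233676 -0.020684  ]
```

View pics/c11.png

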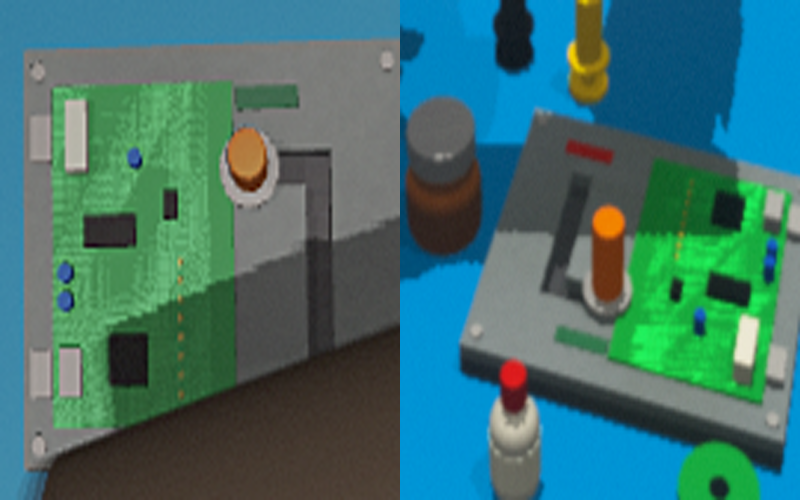

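The latch is at the locked end, with its washer over the board's edge: left panel, washer (250,171), knob top (246,152). Jar, bottle and green spool are standing. Checking the numbers.

Run:
```python
from h import *
A=np.radians(-.374);R=np.array([[np.cos(A),-np.sin(A)],[np.sin(A),np.cos(A)]]);t=np.array([.57707,.10225])
q=lambda u,v:(215+u*135/400,185+v/4)
w=R.T@(back('top',*q(250,171),.026)[:2]-t);k=R.T@(back('top',*q(246,152),.066)[:2]-t)
print('washer',w,'knob top',k,'lean deg',np.degrees(np.hypot(*(k-w))/.04))
def pk(f,lo,hi,x0,y0,x1,y1):
    b=cv2.imread(f)[y0:y1,x0:x1];m=cv2.inRange(cv2.cvtColor(b,cv2.COLOR_BGR2HSV),lo,hi);M=cv2.moments(m,True);return M['m10']/M['m00']+x0,M['m01']/M['m00']+y0
for n,a in dict(green=((50,150,40),(75,255,255),350,325,420,385),blue=((112,150,40),(125,255,255),430,280,480,330),redcap=((0,150,60),(5,255,255),285,308,312,330)).items():
    print(n,pk('pics/s1.png',*a),pk('pics/s11.png',*a))
```

```text
washer [ 0.03261661 -0.02116598] knob top [ 0.03457682 -0.02044894] lean deg 2.989756054730746
green (384.751708428246, 350.65261958997723) (384.7248858447489, 350.7191780821918)
blue (453.6666666666667, 316.22222222222223) (457.0, 320.8)
redcap (298.04347826086956, 314.04347826086956) (298.3076923076923, 314.03846153846155)
```

```bash
python3 -c "
from h import *
print(r.close_job())"
```

```text
the job is handed in; nothing more can be done
None
```

The latch is at the locked end of its slot with the washer over the board's edge. I handed the job in at about 21 s of the 43 s allowed, with the hand clear. No verdict was reported.

**What I did:** I pushed the knob with closed fingertips along the long leg to the corner, where a force of about 5 N showed the stop. The second leg did not go by pushing alone. I then held the knob lightly with both fingers (up to 12 N), slid it to the end of the short leg until the force rose to about 6 N, released it and backed off.

**Last checks:**

| Check | Measured | Limit |
|---|---|---|
| Latch in the jig frame, from the washer | (0.033, −0.021) m | x 0.030 to 0.040, y above −0.027 |
| Latch in the jig frame, from the knob top | (0.035, −0.020) m | same |
| Lean | about 3° | 6.9° |
| Force on the hand | about 1 N or less (noise level) | touching nothing |

- **Latch height:** I did not measure it directly. While the knob was held, the latch pushed up on the hand, so it was not being lifted.
- **Objects around the jig:** The green spool and the bottle were unmoved to within 0.3 pixel. The jar I checked only by eye, and it looked unmoved.

**What went wrong or disagreed:**
- **Jams at the corner:** The first sideways push jammed at about 71 N, under the 120 N wrist limit. The angled retry also jammed, probably because the latch was leaning. I never confirmed the cause.
- **Wrist limit:** Turning the hand ran the last joint to its limit and left the hand tilted by 9°.
- **Blue spool:** The colour check put it 3 to 5 pixels off. I think that is a poor colour mask, since the hand never went near it, but I did not confirm that.

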